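# Fit the beater into the glaze mixer and hold it home

## Task

Take the wire beater out of its wooden rack, turn it until its cross-shaped stem meshes with the cross slot of the yellow coupling in the glaze mixer's pan, and push it fully home, until its grey hub sits flush on the coupling. A spring in the socket pushes the beater back out, so finish while still gripping it and pressing it down: do not let go. Leave the jar, bowl, brush and tub where they stand.

Things in the scene. Friction and masses are not known exactly. Their poses are not given: they have to be found in the camera images.
- beater: Glaze beater, 122 mm tall, 0.24 kg, upright in the wooden rack. Origin: centre of the stem's lower end, z up. Steel stem, z 0-22 mm, plus-shaped: two ribs along the beater's x and y, each 30 mm across, 8 mm thick (lowest 4 mm rounded, a lead-in). Grey hub, diameter 52, z 22-34. Neck, diameter 14, with four wire loops on the diagonals, reaching 61 mm from the axis, z 28-71. Blue grip on top.
- grip (a point): Centre of the beater's blue flat grip bar, on the beater's axis 104 mm above its origin; axes as the beater's. The bar is 46 mm long along x, 16 mm thick along y, 36 mm tall; pinch it from above across its 16 mm. It shows which way the ribs point.
- shoulder (a point): Centre of the underside of the beater's grey hub, on the axis 22 mm above its origin; this face lands on the coupling's top when home. Axes as the beater's.
- socket (a point): Centre of the yellow coupling's top face, in the mixer's pan, 94 mm above the table; z up. 43 mm square block; its plus-shaped slot runs along this point's x and y: each arm 34 mm end to end, 12 mm wide, 26 mm deep (2 mm clearance each side). Stem fits at any quarter turn. Its angle differs in every run; it turns about z only against 0.4 N m of friction.
- lifter (a joint): Steel spring pin, 10 mm in diameter, in the middle of the slot; 0 = up (its top 12 mm below the coupling's top face), grows as pushed down: 0.010 m when the beater's hub sits on the coupling. It pushes up with 7 N at 0 and 12 N at 0.010, more than the beater's weight.
- mixer: Bottom-drive glaze mixer, fixed to the table: white round base 216 mm in diameter, 58 mm high, with a fixed open steel pan on top, outer diameter 208 mm at the rim, rim 122 mm above the table; black dial on one side. Origin at the centre of the base's underside, z up; the coupling stands on its axis.
- rack: Wooden rack, fixed to the table: 110 x 110 mm, 30 mm high, with a vertical through hole of diameter 38 mm in the middle. The beater's hub rests on its top, stem in the hole. Origin at the centre of its underside.
- jar: Bystander: white glaze jar with yellow cap, 64 mm in diameter, 85 mm tall, standing between the robot and the work. Origin at the centre of its underside. Leave alone.
- bowl: Bystander: blue ceramic bowl, 116 mm across the rim, 55 mm tall. Origin at the centre of its underside. Leave alone.
- brush: Bystander: brush with yellow handle, 180 mm long, lying on the table along its own x axis. Origin at its underside near the middle. Leave alone.
- tub: Bystander: white plastic tub, 84 mm across the rim, 60 mm tall. Origin at the centre of its underside. Leave alone.
There are look-alikes about, which are no part of the job. What is shaped like the beater but purple is not meant. Of the things shaped like the rack, the wooden one is meant.

How it is judged:
By the outcome, as a careful person would: the job done as asked, in the order asked, and still so for the second after the job is handed in, while the arm keeps its last pose, push and grip.
It also fails if it takes over 40 s, if anything falls off the work surface, if the arm or the gripper's body presses on something with over 40 N, if the wrist force passes 120 N, or if a joint passes its speed limit or range.

## Robot

A 6-joint arm with a two-finger parallel gripper is mounted at the origin on the work surface. World frame = base frame: x ahead of the robot, y to its left, z up, the work surface at z = 0. Lengths are in m, angles in rad, forces in N, time in s.
With the tool pointing down it reaches from about 0.4 to 0.825 m from the base axis. Payload 7 kg.
Tool frame: the origin (TCP) lies midway between the tips of the shut fingers; the grasp point (between the pads) lies 19 mm behind it; z points along the fingers, x is the direction in which the jaws open and shut, and the axes are right-handed (so a half turn about z gives the same grasp; the last joint's range is limited). The gripper opens to 88 mm and grips with 3 to 60 N. Pads are 19 mm wide; open, the fingers measure 130 mm over their backs; the gripper's body (78 mm by 193 mm) begins 47 mm behind the grasp point.
Start: joints at [1.547, 0.359, 0.012, 0, -1.224, -0.288], TCP at [0.207, 0.642, 0.227] pointing down, gripper open.
Joint ranges: [-3.07, 3.07], [-1.43, 2.12], [-1.02, 1.25], [-3.03, 1.67], [-3.05, -0], [-3.03, 3.03]. Speed limits (rad/s): [2.39, 2.39, 3.01, 3.14, 3.14, 3.14].

## Interface

Orientations are given as [roll, pitch, yaw] about the fixed x, y, z axes, in that order (R = Rz(yaw) Ry(pitch) Rx(roll)).
In Python, from plant import sensors, optics, hand_in gives the robot as it stands.
- The arm moves only by the tool servo_tool, never from a script. Its arguments are lists of equal length, an entry for each row: "dp": the shift along the tool's x, y, z in cm, a list of three; "delta_rot": the turn, a rotation vector about the tool's x, y, z in rad, a list of three; "claw": the opening, from 0 (shut) to 1 (fully open). A call has 1 to 10 rows; each row shifts and turns the commanded pose from where the row before left it, along the tool's axes as they then stand; what a row does not reach is not made up. A row lasts 1/12 s, in which the tool goes at most 41.7 mm and 7.16 degrees, less where a joint would pass 70% of its speed; a pose out of reach is approached as far as the arm can. A call is refused whole if a number of a shift passes 4.17 or a number of a turn 0.125, either way. A call with a gripper value outside its range is refused whole. The fingers move at their own pace and stop on an object; "squeeze" is the grip in N (left out, the last holds). Time passes only in rows, so rows that do not move let the fingers close. It gives the time, the measured TCP pose, the force and the opening at its end, in the units of the state.
- sensors.sense(): the state, without advancing time (a new reading comes with each control period).
- optics.read_camera(name): name is "side" or "top"; returns (picture, depth): 400x640x3 uint8, red, green, blue; 400x640 float32, m along the optical axis (not along the pixel's ray), 0 where there is no reading.
- optics.get_calibration(name): a dict with "camera_matrix" (3x3 intrinsics, pixels), "R" (3x3) and "t" (3): a world point X has camera coordinates R X + t. Camera axes: x right, y down, z forward; pixel columns grow to the right and rows downward; lengths in m; the calibration is good to about 2 mm. A picture is of the moment at which its call begins. get_calibration takes no time and is no camera call.
- hand_in(): hands the job in, once; it reports no verdict.
The state is a dict: "clock": time; "qpos": joint angles; "joint_vel": joint speeds; "joint_efforts": joint torques, N m; "ee_pos": TCP position; "orientation": TCP orientation; "ft_force": force on the tool from outside, world axes, zero at the start; "wrist_torque": the same for the moment, N m; "width": opening from 0.0 (shut) to 1.0 (fully open).
Only numpy, scipy, OpenCV 4.12 (cv2) and the standard library are available. Lean on these libraries where they do the work, as an engineer would, in place of code of your own. Each camera call takes 0.05 s, during which the arm holds its last target.

## Working session

There is one attempt and no reset: what is moved stays moved. The work goes in short steps, Python scripts to look and compute and a tool call to move; the robot and the scene stay as the last step left them, time stands still between calls to the robot, and variables do not carry over. Pictures are saved under pics/ and viewed, and the job is handed in when it is done.

Besides the shell and the picture viewer there is one more tool, called after "Request:" as name(argument=value, ...) on one line, values as JSON. servo_tool: Moves the arm, as the interface text tells. Its arguments: {"type":"object","properties":{"dp":{"type":"array"},"delta_rot":{"type":"array"},"claw":{"type":"array"},"squeeze":{"type":"number"}},"required":["dp","delta_rot","claw"]}

```bash
ls; mkdir -p pics; python3 - <<'E'
from plant import sensors, optics
import cv2,numpy as np
s=sensors.sense(); print(s)
for n in ("top","side"):
    p,d=optics.read_camera(n); np.savez(f"{n}0.npz",p=p,d=d)
    cv2.imwrite(f"pics/{n}0.png",p[:,:,::-1]); c=optics.get_calibration(n); print(n,c)
E
```

```text
pics
{'clock': 0.0, 'qpos': array([ 1.54708320e+00,  3.59384048e-01,  1.10137930e-02, -3.61495441e-04,
       -1.22411642e+00, -2.88100184e-01]), 'joint_vel': array([ 7.84162625e-05,  2.10547109e-04,  1.93731906e-03, -8.68612012e-05,
        8.48041876e-04, -4.59615938e-04]), 'joint_efforts': array([-3.94483031e-04, -5.82716274e+01,  2.93054366e+01,  6.99729323e+00,
        7.06183855e-03, -1.61405947e-04]), 'ee_pos': array([0.20695071, 0.64194383, 0.22560288]), 'orientation': array([-3.14143814e+00, -1.71724507e-03, -1.88273289e+00]), 'ft_force': array([0.60205174, 0.01467227, 0.52770267]), 'wrist_torque': array([-0.00858735,  0.0332188 , -0.00036154]), 'width': 1.0019724245747625}
top {'camera_matrix': array([[419.8254301 ,   0.        , 319.97874403],
       [  0.        , 419.8254301 , 195.25585052],
       [  0.        ,   0.        ,   1.        ]]), 'R': array([[ 0.01041616, -0.99994017, -0.00333949],
       [-0.984393  , -0.00966736, -0.17571842],
       [ 0.17567563,  0.00511768, -0.9844348 ]]), 't': array([-0.05092186,  0.56887694,  0.99764152])}
side {'camera_matrix': array([[442.82520444,   0.        , 325.55334882],
       [  0.        , 442.82520444, 208.11332793],
       [  0.        ,   0.        ,   1.        ]]), 'R': array([[ 0.99583097, -0.09046459, -0.01169738],
       [-0.07267283, -0.70932166, -0.7011287 ],
       [ 0.05513011,  0.69905575, -0.71293879]]), 't': array([-0.56034954,  0.06602539,  1.17753492])}
```

View pics/top0.png

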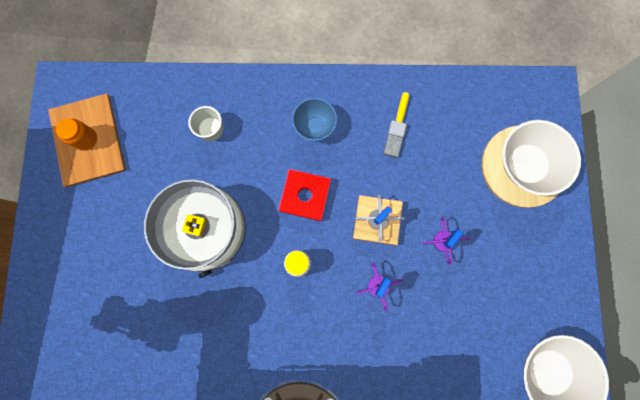

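View pics/side0.png

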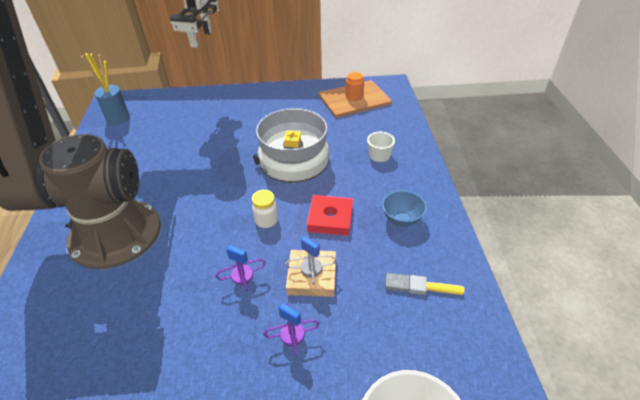

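Top view: the grey beater is in the wooden rack at (378,217). The purple look-alikes are at (447,240) and (380,287), and the red rack-shaped decoy is at (305,195). The grey beater in the wooden rack is the one described. The mixer coupling is at (195,225) and the jar at (297,263). I'll enlarge both to confirm and take measurements.

```bash
cat > h.py <<'E'
import numpy as np,cv2
from plant import optics
def ray(n,uv,z):
    c=optics.get_calibration(n);K,R,t=c["camera_matrix"],c["R"],c["t"]
    o=-R.T@t; d=R.T@np.linalg.inv(K)@np.array([uv[0],uv[1],1.]); return o+d*(z-o[2])/d[2]
def pts(n,d,m):
    c=optics.get_calibration(n);K,R,t=c["camera_matrix"],c["R"],c["t"]
    v,u=np.nonzero(m&(d>0)); z=d[v,u]
    P=np.c_[(u-K[0,2])/K[0,0]*z,(v-K[1,2])/K[1,1]*z,z]; return (P-t)@R,u,v
def proj(n,X):
    c=optics.get_calibration(n);p=c["camera_matrix"]@(c["R"]@np.asarray(X)+c["t"]);return p[:2]/p[2]
E
python3 - <<'E'
from h import *
T=np.load("top0.npz");S=np.load("side0.npz")
def crop(P,u,v,r=28): return cv2.resize(P[v-r:v+r,u-r:u+r,::-1],(390,390),interpolation=cv2.INTER_CUBIC)
cv2.imwrite("pics/c0.png",np.hstack([crop(T['p'],380,217),crop(T['p'],195,225)]))
cv2.imwrite("pics/c1.png",np.hstack([crop(S['p'],311,262,36),crop(S['p'],293,140,36)]))
boxes={"top":((355,195,405,240),(175,205,215,245)),"side":((295,230,330,262),(278,125,308,152))}
for n,I in (("top",T),("side",S)):
    p,d=I['p'],I['d']; hsv=cv2.cvtColor(p,cv2.COLOR_RGB2HSV)
    blue=(hsv[...,0]>100)&(hsv[...,0]<118)&(hsv[...,1]>170)&(hsv[...,2]>60)
    yel=(hsv[...,0]>22)&(hsv[...,0]<34)&(hsv[...,1]>150)&(hsv[...,2]>60)
    for nm,m,b in (("grip",blue,boxes[n][0]),("coup",yel,boxes[n][1])):
        k=np.zeros_like(m);k[b[1]:b[3],b[0]:b[2]]=1;P,u,v=pts(n,d,m&k)
        print(n,nm,len(P),"z pct",np.percentile(P[:,2],[5,50,90,98]).round(4))
        zt=0.130 if nm=="grip" else 0.094
        q=abs(P[:,2]-zt)<.007; Q=P[q]
        if q.sum()>5:
            r=cv2.minAreaRect(Q[:,:2].astype(np.float32)*1000); print("  top pts",q.sum(),Q.mean(0).round(4),r)
            print("  pca",np.degrees(np.arctan2(*np.linalg.eigh(np.cov(Q[:,:2].T))[1][::-1,1])))
E
```

```text
top grip 110 z pct [0.1255 0.1287 0.1311 0.1318]
  top pts 108 [ 0.511  -0.189   0.1288] ((510.9808044433594, -190.13975524902344), (12.81564998626709, 44.11989212036133), 45.10148239135742)
  pca 136.3161165965918
top coup 321 z pct [0.0667 0.0913 0.0951 0.0962]
  top pts 214 [0.4879 0.2543 0.0929] ((487.7706604003906, 255.77841186523438), (42.330116271972656, 42.0346794128418), 76.39185333251953)
  pca 83.17056409253651
side grip 1 z pct [0.1298 0.1298 0.1298 0.1298]
side coup 112 z pct [0.0825 0.0921 0.0939 0.0948]
  top pts 96 [0.4873 0.2515 0.092 ] ((487.1594543457031, 251.6797637939453), (47.48388671875, 39.77902603149414), 77.4503402709961)
  pca 92.15621719785882
```

View pics/c0.png

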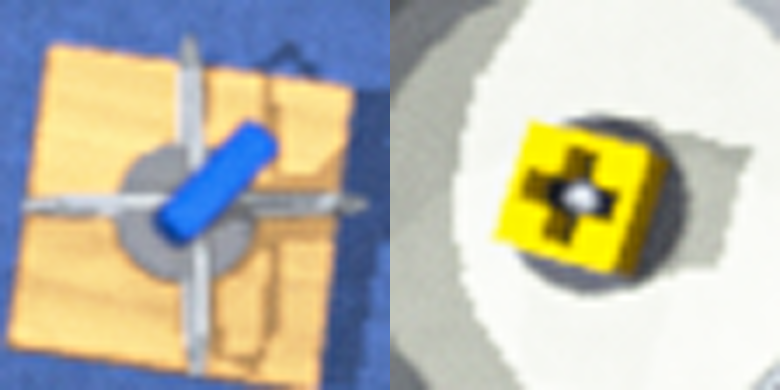

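View pics/c1.png

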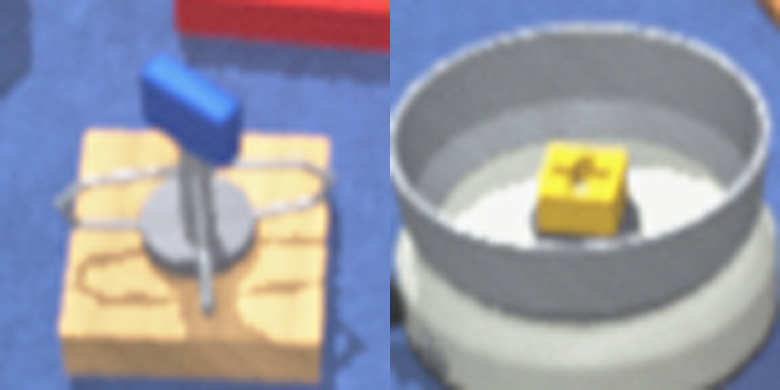

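The crops confirm both. The left one shows the grey-hub beater with its blue bar running up-right in the wooden rack. The right one shows the yellow coupling with its plus slot, turned about 15°. The heights come out at 0.13 and 0.094, as expected. Next I'll refine the coupling angle and centre.

```bash
python3 - <<'E'
from h import *
T=np.load("top0.npz");p=T['p'];hsv=cv2.cvtColor(p,cv2.COLOR_RGB2HSV)
# warp pixels to the z plane (metric), 0.25mm/px
def plane(n,img,c,z,half=0.04,s=.00025):
    N=int(2*half/s); X=[(c[0]+half,c[1]+half),(c[0]+half,c[1]-half),(c[0]-half,c[1]-half),(c[0]-half,c[1]+half)]
    src=np.float32([proj(n,[*x,z]) for x in X]); dst=np.float32([[0,0],[N,0],[N,N],[0,N]])
    return cv2.warpPerspective(img,cv2.getPerspectiveTransform(src,dst),(N,N),flags=cv2.INTER_CUBIC)
c=(.488,.254); A=plane("top",p,c,.094); B=plane("top",p,(.511,-.19),.130)
S=np.load("side0.npz"); C=plane("side",S['p'],c,.094)
cv2.imwrite("pics/pl.png",np.hstack([A,B])[:,:,::-1]); cv2.imwrite("pics/pl2.png",C[:,:,::-1])
def rect(img,lo,hi,c,half=.04,s=.00025):
    h=cv2.cvtColor(img,cv2.COLOR_RGB2HSV);m=cv2.inRange(h,lo,hi)
    m=cv2.morphologyEx(m,cv2.MORPH_CLOSE,np.ones((45,45)))
    k=max(cv2.findContours(m,0,1)[0],key=cv2.contourArea);r=cv2.minAreaRect(k)
    x=c[0]+half-r[0][1]*s;y=c[1]+half-r[0][0]*s
    print((x,y),np.array(r[1])*s,"img ang",r[2],"world ang",-90-r[2]); return m
rect(A,(22,150,200),(34,255,255),c); rect(C,(22,150,200),(34,255,255),c)
rect(B,(100,170,190),(118,255,255),(.511,-.19)) ; rect(B,(100,170,60),(118,255,255),(.511,-.19))
E
```

```text
(0.4881866912841797, 0.25476469039916994) [0.04318853 0.04409524] img ang 14.364582061767578 world ang -104.36458206176758
(0.4874102020263672, 0.2497267608642578) [0.04712815 0.04295571] img ang 12.575465202331543 world ang -102.57546520233154
(0.5119544525146484, -0.18983393859863282) [0.01394762 0.04384144] img ang 44.23609924316406 world ang -134.23609924316406
(0.510745834350586, -0.18887925720214843) [0.01422069 0.0468965 ] img ang 44.35625457763672 world ang -134.35625457763672
```

View pics/pl.png

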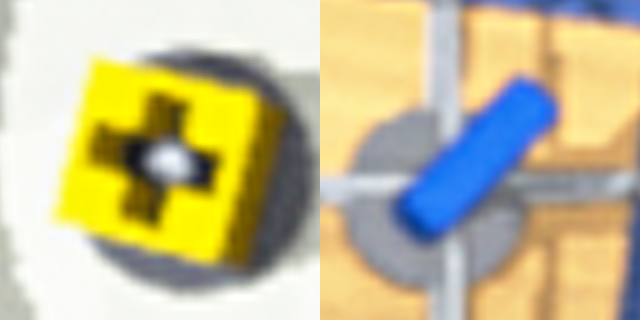

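View pics/pl2.png

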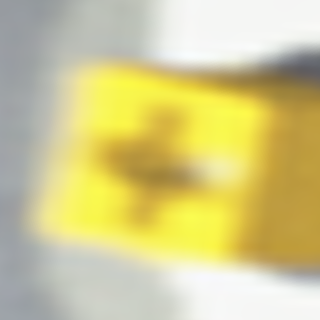

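Results: coupling centre at (0.488, 0.2545), slot at −13.5° mod 90°. Grip at (0.511, −0.189), with the pinch axis at −134.5°. I'll turn the tool first.

Request:
servo_tool(dp=[[0,0,-1],[0,0,-1],[0,0,-1],[0,0,-0.5],[0,0,0]], delta_rot=[[0,0,0.116],[0,0,0.116],[0,0,0.116],[0,0,0.116],[0,0,0]], claw=[0.6,0.6,0.6,0.6,0.6], squeeze=40)

```text
clock: 0.52
ee_pos: [0.2072, 0.6428, 0.2626]
orientation: [3.141, 0.001, -2.352]
ft_force: [0.5, 0.3, -0.3]
width: 0.683
```

```bash
cat > go.py <<'E'
import sys,numpy as np
from scipy.spatial.transform import Rotation as Ro
from plant import sensors
# usage: go.py x y z [yawdeg] ...: needed shift in tool axes (cm)
s=sensors.sense();R=Ro.from_euler("xyz",s["orientation"])
print("t",s["clock"],"p",s["ee_pos"].round(4),"rpy",s["orientation"].round(4),"w",round(s["width"],3),"f",s["ft_force"].round(1),"q",s["qpos"].round(2))
a=list(map(float,sys.argv[1:]));cur=s["ee_pos"]
for i in range(0,len(a),3):
    g=np.array(a[i:i+3]);print(g,"tool cm",(R.inv().apply(g-cur)*100).round(2));cur=g
E
python3 go.py 0.47 0.30 0.26 0.56 0.05 0.26 0.511 -0.189 0.22 0.511 -0.189 0.093
```

```text
t 0.5167 p [0.2072 0.6428 0.2626] rpy [ 3.1408e+00  1.1000e-03 -2.3519e+00] w 0.683 f [ 0.5  0.3 -0.3] q [ 1.55  0.34  0.07  0.   -1.3  -0.76]
[0.47 0.3  0.26] tool cm [  5.84 -42.8    0.22]
[0.56 0.05 0.26] tool cm [ 11.42 -23.99  -0.03]
[ 0.511 -0.189  0.22 ] tool cm [ 20.43 -13.35   3.97]
[ 0.511 -0.189  0.093] tool cm [ 1.00e-02 -1.00e-02  1.27e+01]
```

Request:
servo_tool(dp=[[0.5,-3.5,0],[0.5,-3.5,0],[0.5,-3.5,0],[0.5,-3.5,0],[0.5,-3.5,0],[0.5,-3.5,0],[0.5,-3.5,0],[0.5,-3.5,0],[0.5,-3.5,0],[0.5,-3.5,0]], delta_rot=[[0,0,0],[0,0,0],[0,0,0],[0,0,0],[0,0,0],[0,0,0],[0,0,0],[0,0,0],[0,0,0],[0,0,0]], claw=[0.6,0.6,0.6,0.6,0.6,0.6,0.6,0.6,0.6,0.6])

```text
clock: 1.35
ee_pos: [0.4224, 0.3599, 0.261]
orientation: [3.142, -0.001, -2.342]
ft_force: [0.0, 1.5, 0.0]
width: 0.601
```

Request:
servo_tool(dp=[[1,-3.2,0],[1.3,-3.2,0],[1.3,-3.0,0],[1.3,-3.0,0],[1.3,-3.0,0],[1.3,-3.0,0],[1.3,-3.0,0],[1.3,-3.0,0],[1.5,-2.5,0],[1.5,-2,0]], delta_rot=[[0,0,0],[0,0,0],[0,0,0],[0,0,0],[0,0,0],[0,0,0],[0,0,0],[0,0,0],[0,0,0],[0,0,0]], claw=[0.6,0.6,0.6,0.6,0.6,0.6,0.6,0.6,0.6,0.6])

```text
clock: 2.18
ee_pos: [0.5367, 0.0638, 0.2607]
orientation: [3.141, -0.001, -2.343]
ft_force: [0.3, 0.8, 0.7]
width: 0.6
```

```bash
python3 go.py 0.511 -0.189 0.22 0.511 -0.189 0.093
```

```text
t 2.1833 p [0.5367 0.0638 0.2607] rpy [ 3.1411e+00 -1.1000e-03 -2.3429e+00] w 0.6 f [0.3 0.8 0.7] q [ 0.48  0.12 -0.23 -0.   -1.23  0.32]
[ 0.511 -0.189  0.22 ] tool cm [ 19.9  -15.8    4.08]
[ 0.511 -0.189  0.093] tool cm [-1.00e-02 -1.00e-02  1.27e+01]
```

Request:
servo_tool(dp=[[2.5,-2,0.4],[2.5,-2,0.4],[2.5,-2,0.4],[2.5,-2,0.4],[2.5,-2,0.4],[2.5,-2,0.4],[2.5,-2,0.4],[2.4,-1.8,0.4],[0,0,0.4],[0,0,0]], delta_rot=[[0,0,0],[0,0,0],[0,0,0],[0,0,0],[0,0,0],[0,0,0],[0,0,0],[0,0,0],[0,0,0],[0,0,0]], claw=[0.6,0.6,0.6,0.6,0.6,0.6,0.6,0.6,0.6,0.6])

```text
clock: 3.02
ee_pos: [0.5086, -0.1882, 0.2239]
orientation: [3.139, -0.002, -2.346]
ft_force: [-0.8, 0.2, -0.9]
width: 0.598
```

```bash
python3 go.py 0.511 -0.189 0.093; python3 - <<'E'
from plant import optics
import cv2,numpy as np
p,d=optics.read_camera("side"); q,e=optics.read_camera("top")
cv2.imwrite("pics/s1.png",np.hstack([cv2.resize(p[150:350,210:410,::-1],(390,390)),cv2.resize(q[120:320,280:480,::-1],(390,390))]))
E
```

```text
t 3.0167 p [ 0.5086 -0.1882  0.2239] rpy [ 3.1393e+00 -1.5000e-03 -2.3462e+00] w 0.598 f [-0.8  0.2 -0.9] q [ 0.01  0.14 -0.28 -0.   -1.15  0.79]
[ 0.511 -0.189  0.093] tool cm [-0.13 -0.25 13.09]
```

View pics/s1.png

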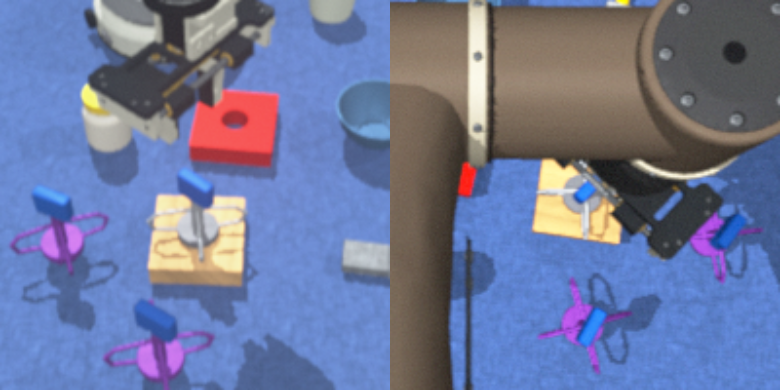

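Side view: the open fingers are above and behind the beater, aligned across its bar. Descending.

Request:
servo_tool(dp=[[-0.1,-0.2,2],[0,0,2],[0,0,2],[0,0,2],[0,0,0.5],[0,0,0]], delta_rot=[[0,0,0],[0,0,0],[0,0,0],[0,0,0],[0,0,0],[0,0,0]], claw=[0.6,0.6,0.6,0.6,0.6,0.6])

```text
clock: 3.62
ee_pos: [0.5114, -0.1867, 0.1394]
orientation: [3.139, -0.002, -2.344]
ft_force: [-0.0, -0.2, 1.2]
width: 0.598
```

```bash
python3 go.py 0.511 -0.189 0.093; python3 - <<'E'
from plant import optics
import cv2,numpy as np
p,d=optics.read_camera("side")
cv2.imwrite("pics/s2.png",cv2.resize(p[200:320,250:370,::-1],(600,600)))
E
```

```text
t 3.6167 p [ 0.5114 -0.1867  0.1394] rpy [ 3.1395e+00 -1.9000e-03 -2.3442e+00] w 0.598 f [-0.  -0.2  1.2] q [ 0.01  0.22 -0.39 -0.   -0.96  0.79]
[ 0.511 -0.189  0.093] tool cm [ 0.19 -0.14  4.64]
```

View pics/s2.png

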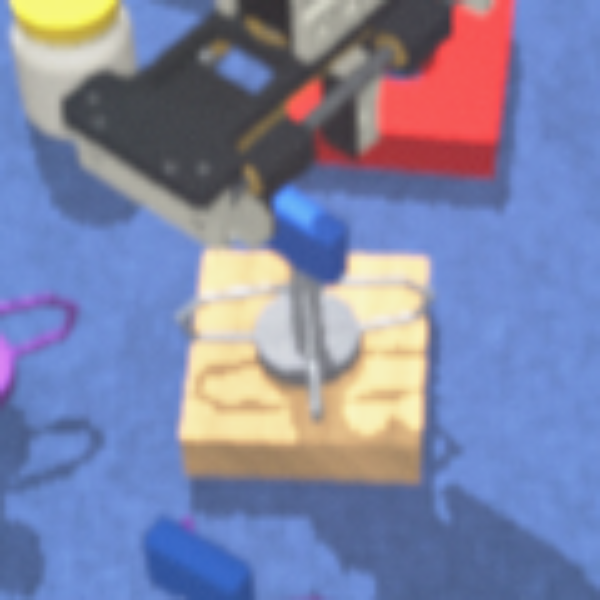

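The bar sits between the two fingers. I'll descend the rest of the way, then close.

Request:
servo_tool(dp=[[0.2,-0.15,1.2],[0,0,1.2],[0,0,1.2],[0,0,1.0],[0,0,0],[0,0,0],[0,0,0],[0,0,0],[0,0,0],[0,0,0]], delta_rot=[[0,0,0],[0,0,0],[0,0,0],[0,0,0],[0,0,0],[0,0,0],[0,0,0],[0,0,0],[0,0,0],[0,0,0]], claw=[0.6,0.6,0.6,0.6,0.6,0,0,0,0,0], squeeze=50)

```text
clock: 4.5
ee_pos: [0.5121, -0.1901, 0.0951]
orientation: [-3.141, 0.001, -2.346]
ft_force: [0.1, -0.1, -0.1]
width: 0.278
```

Request:
servo_tool(dp=[[0,0,0],[0,0,0],[0,0,0],[0,0,0]], delta_rot=[[0,0,0],[0,0,0],[0,0,0],[0,0,0]], claw=[0,0,0,0])

```text
clock: 4.83
ee_pos: [0.5117, -0.1902, 0.0947]
orientation: [3.142, -0.0, -2.347]
ft_force: [-0.3, -0.7, 1.3]
width: 0.18
```

```bash
python3 go.py 0.511 -0.189 0.255
```

```text
t 4.8333 p [ 0.5117 -0.1902  0.0947] rpy [ 3.1416e+00 -1.0000e-04 -2.3466e+00] w 0.18 f [-0.3 -0.7  1.3] q [ 0.    0.27 -0.45  0.   -0.85  0.79]
[ 0.511 -0.189  0.255] tool cm [ -0.03   0.13 -16.03]
```

Width is 0.18, about 16 mm, so the bar is gripped. I'll lift straight up.

Request:
servo_tool(dp=[[0,0,-0.5],[0,0,-1.5],[0,0,-2],[0,0,-2],[0,0,-2],[0,0,-2],[0,0,-2],[0,0,-2],[0,0,-2],[0,0,-1]], delta_rot=[[0,0,0],[0,0,0],[0,0,0],[0,0,0],[0,0,0],[0,0,0],[0,0,0],[0,0,0],[0,0,0],[0,0,0]], claw=[0,0,0,0,0,0,0,0,0,0])

```text
clock: 5.67
ee_pos: [0.5123, -0.1903, 0.2672]
orientation: [-3.139, 0.002, -2.346]
ft_force: [0.4, -0.9, -1.0]
width: 0.183
```

```bash
python3 - <<'E'
from plant import optics
import cv2,numpy as np
p,d=optics.read_camera("side")
cv2.imwrite("pics/s3.png",cv2.resize(p[100:300,210:410,::-1],(600,600)))
E
python3 go.py .488 .2545 .265
```

```text
t 5.7167 p [ 0.5129 -0.1905  0.2682] rpy [-3.1376e+00  2.7000e-03 -2.3463e+00] w 0.178 f [ 0.9 -0.9  1.4] q [ 0.    0.12 -0.21  0.   -1.24  0.79]
[0.488  0.2545 0.265 ] tool cm [-30.03  32.93   0.27]
```

View pics/s3.png

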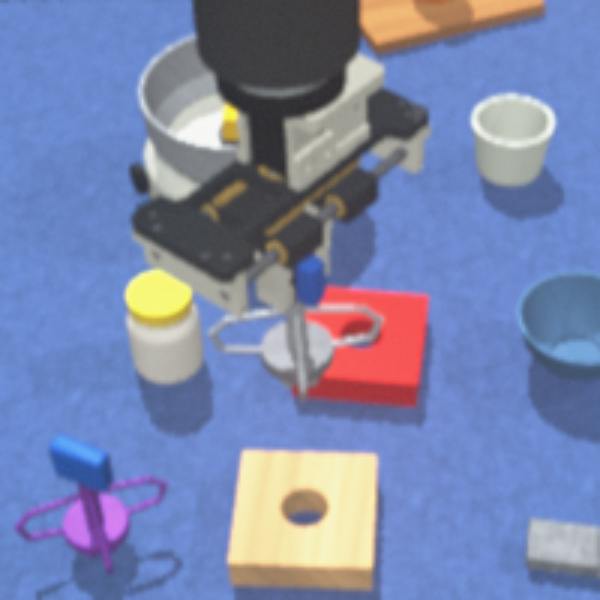

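The beater is lifted and upright in the gripper, the rack is empty, and the jar is untouched. I'll carry it to the mixer.

Request:
servo_tool(dp=[[-1,1.1,0],[-2,2.2,0],[-2.3,2.5,0],[-2.3,2.5,0],[-2.3,2.5,0],[-2.3,2.5,0],[-2.3,2.5,0],[-2.3,2.5,0],[-2.3,2.5,0],[-2.3,2.5,0]], delta_rot=[[0,0,0],[0,0,0],[0,0,0],[0,0,0],[0,0,0],[0,0,0],[0,0,0],[0,0,0],[0,0,0],[0,0,0]], claw=[0,0,0,0,0,0,0,0,0,0])

```text
clock: 6.55
ee_pos: [0.4942, 0.1273, 0.2635]
orientation: [3.141, -0.001, -2.347]
ft_force: [0.1, 0.7, -2.0]
width: 0.179
```

Request:
servo_tool(dp=[[-2.3,2.5,0],[-2.3,2.5,0],[-2,2.3,0],[-1.5,1.7,0],[0,0,0],[0,0,0],[0,0,0],[0,0,0],[0,0,0],[0,0,0]], delta_rot=[[0,0,0],[0,0,0],[0,0,0],[0,0,0],[0,0,-0.108],[0,0,-0.108],[0,0,-0.108],[0,0,-0.108],[0,0,-0.108],[0,0,0]], claw=[0,0,0,0,0,0,0,0,0,0])

```text
clock: 7.38
ee_pos: [0.4872, 0.2465, 0.2632]
orientation: [3.14, -0.001, -1.802]
ft_force: [0.4, -0.2, -1.6]
width: 0.178
```

```bash
python3 - <<'E'
from plant import optics
import cv2,numpy as np
p,d=optics.read_camera("side");q,e=optics.read_camera("top")
np.savez("m1.npz",p=p,d=d,q=q,e=e)
cv2.imwrite("pics/s4.png",np.hstack([cv2.resize(p[50:190,220:360,::-1],(400,400)),cv2.resize(q[130:310,110:290,::-1],(400,400))]))
E
python3 go.py .488 .2545 .265
```

```text
t 7.4833 p [0.4874 0.2465 0.2637] rpy [ 3.1407e+00 -1.0000e-03 -1.8103e+00] w 0.175 f [ 0.  -0.2 -1.9] q [ 0.83  0.12 -0.21 -0.   -1.23  0.5 ]
[0.488  0.2545 0.265 ] tool cm [-0.79  0.13 -0.13]
```

View pics/s4.png

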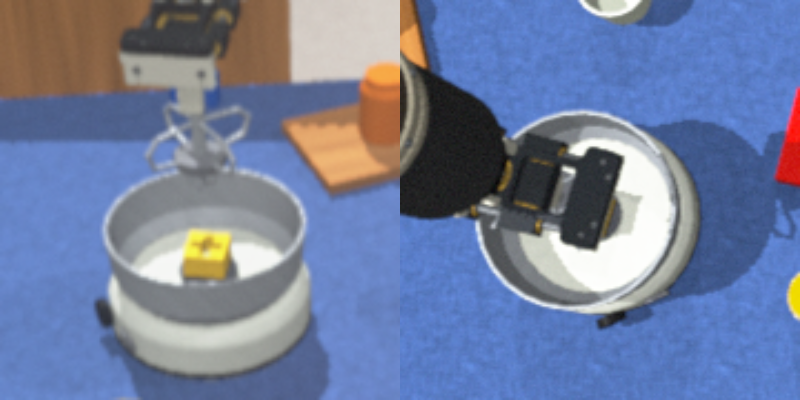

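Side view: the beater hangs above the pan with the coupling below it. Next I'll align it and lower to just above the slot.

Request:
servo_tool(dp=[[-0.8,0,0.5],[0,0,1.2],[0,0,1.5],[0,0,1.5],[0,0,1.2],[0,0,0.8],[0,0,0],[0,0,0]], delta_rot=[[0,0,0],[0,0,0],[0,0,0],[0,0,0],[0,0,0],[0,0,0],[0,0,0],[0,0,0]], claw=[0,0,0,0,0,0,0,0])

```text
clock: 8.15
ee_pos: [0.4897, 0.2545, 0.1973]
orientation: [3.141, -0.001, -1.808]
ft_force: [0.6, -0.2, -2.0]
width: 0.179
```

```bash
python3 - <<'E'
from plant import optics,sensors
from h import *
p,d=optics.read_camera("side")
np.savez("m2.npz",p=p,d=d)
s=sensors.sense()['ee_pos']; o=np.array([s[0]-.0013,s[1]+.0003,s[2]-.0867])
im=cv2.resize(p[90:165,245:345,::-1],(800,600),interpolation=cv2.INTER_CUBIC)
for X in (o,o+[0,0,.022],o+[0,0,.104],[.488,.2545,.094]):
    u=(proj("side",X)-[245,90]+.5)*8; print(X,proj("side",X)); cv2.circle(im,tuple(int(a) for a in u),4,(0,0,255),-1)
cv2.imwrite("pics/s5.png",im)
E
python3 go.py .4893 .2542 .19
```

```text
[0.48867152 0.25509073 0.11126314] [292.22836428 130.50649627]
[0.48867152 0.25509073 0.13326314] [291.7339912  124.25722989]
[0.48867152 0.25509073 0.21526314] [289.78018964  99.55963435]
[0.488, 0.2545, 0.094] [292.38962715 135.43848921]
t 8.2 p [0.49   0.2548 0.198 ] rpy [-3.1411e+00  2.0000e-04 -1.8071e+00] w 0.177 f [ 0.4  0.9 -1.7] q [ 0.83  0.18 -0.3   0.   -1.09  0.5 ]
[0.4893 0.2542 0.19  ] tool cm [0.07 0.05 0.8 ]
```

View pics/s5.png

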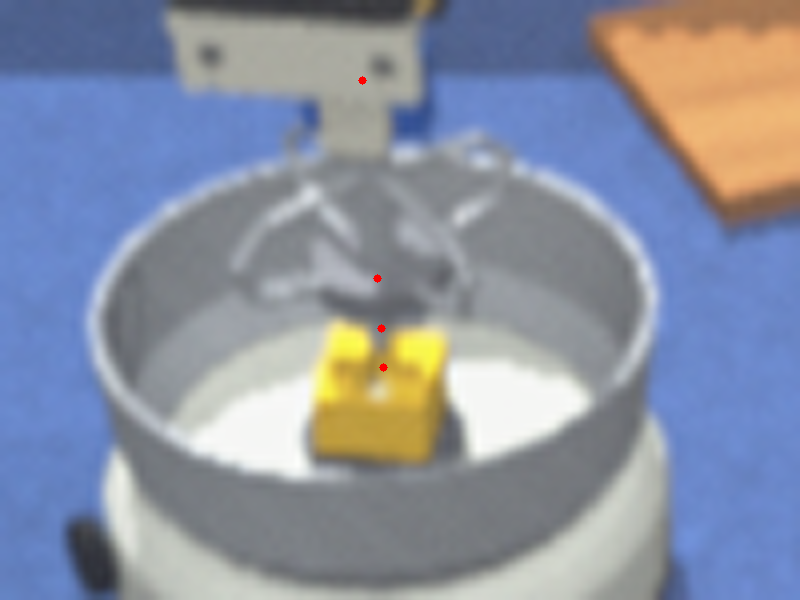

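The tip and slot line up: the stem is at x≈382 and the slot centre at x≈380 in this crop. I'll lower it in small steps.

Request:
servo_tool(dp=[[0.05,0.05,0.6],[0,0,0.6],[0,0,0.4],[0,0,0.3],[0,0,0]], delta_rot=[[0,0,0],[0,0,0],[0,0,0],[0,0,0],[0,0,0]], claw=[0,0,0,0,0])

```text
clock: 8.62
ee_pos: [0.4883, 0.2539, 0.1777]
orientation: [3.14, -0.001, -1.807]
ft_force: [-0.9, 0.6, -2.2]
width: 0.179
```

Request:
servo_tool(dp=[[0,0,0.2],[0,0,0.2],[0,0,0.2],[0,0,0]], delta_rot=[[0,0,0],[0,0,0],[0,0,0],[0,0,0]], claw=[0,0,0,0])

```text
clock: 8.95
ee_pos: [0.4881, 0.254, 0.172]
orientation: [3.14, -0.001, -1.807]
ft_force: [-3.9, 1.0, -2.7]
width: 0.18
```

```bash
python3 - <<'E'
from plant import sensors;s=sensors.sense();print(s['ee_pos'],s['ft_force'],s['wrist_torque'])
E
```

```text
[0.48812911 0.25401608 0.17201438] [-3.89510424  0.97057583 -2.6548964 ] [ 0.67391855  1.94041806 -0.01678169]
```

It has entered the slot by about 9 mm. There is a small side force (−3.9 N in x), so I'll ease toward −x and continue.

Request:
servo_tool(dp=[[0,0.07,0],[0,0,0.2],[0,0,0.2],[0,0,0]], delta_rot=[[0,0,0],[0,0,0],[0,0,0],[0,0,0]], claw=[0,0,0,0], squeeze=60)

```text
clock: 9.28
ee_pos: [0.4881, 0.2542, 0.1685]
orientation: [3.141, -0.0, -1.807]
ft_force: [-4.3, 1.4, 0.4]
width: 0.178
```

Request:
servo_tool(dp=[[0,0.1,0],[0,0,0.2],[0,0,0.2],[0,0,0]], delta_rot=[[0,0,0],[0,0,0],[0,0,0],[0,0,0]], claw=[0,0,0,0])

```text
clock: 9.62
ee_pos: [0.4879, 0.2545, 0.1652]
orientation: [-3.14, 0.0, -1.806]
ft_force: [-2.9, 0.1, 4.3]
width: 0.176
```

```bash
python3 - <<'E'
from plant import sensors;s=sensors.sense();print(s['ee_pos'],s['ft_force'],s['wrist_torque'])
E
```

```text
[0.48785497 0.2544889  0.1652307 ] [-2.90569891  0.08136898  4.27233513] [-0.13705069  1.69096553 -0.01439261]
```

Request:
servo_tool(dp=[[0,0.05,0.2],[0,0,0.2],[0,0,0.2],[0,0,0]], delta_rot=[[0,0,0],[0,0,0],[0,0,0],[0,0,0]], claw=[0,0,0,0])

```text
clock: 9.95
ee_pos: [0.4877, 0.2545, 0.1597]
orientation: [-3.14, 0.001, -1.806]
ft_force: [-3.1, -1.6, 8.0]
width: 0.18
```

Request:
servo_tool(dp=[[0,0,0.1],[0,0,0.1],[0,0,0]], delta_rot=[[0,0,0],[0,0,0],[0,0,0]], claw=[0,0,0])

```text
clock: 10.2
ee_pos: [0.4879, 0.2546, 0.1586]
orientation: [-3.139, 0.001, -1.806]
ft_force: [-5.2, -1.7, 14.0]
width: 0.176
```

Request:
servo_tool(dp=[[0,0,0.1],[0,0,0.05],[0,0,0],[0,0,0]], delta_rot=[[0,0,0],[0,0,0],[0,0,0],[0,0,0]], claw=[0,0,0,0])

```text
clock: 10.53
ee_pos: [0.488, 0.2546, 0.1585]
orientation: [-3.138, 0.001, -1.805]
ft_force: [-10.6, -3.5, 24.2]
width: 0.18
```

```bash
python3 - <<'E'
from plant import optics,sensors
from h import *
p,d=optics.read_camera("side"); q,e=optics.read_camera("top")
im=cv2.resize(p[100:160,250:330,::-1],(800,600),interpolation=cv2.INTER_CUBIC);cv2.imwrite("pics/s6.png",im)
cv2.imwrite("pics/t6.png",q[:,:,::-1])
s=sensors.sense();print(s['clock'],s['ee_pos'],s['ft_force'],s['wrist_torque'],s['width'])
E
```

```text
10.6333 [0.48802298 0.25454965 0.15849873] [-8.34720301 -4.10039133 24.26849061] [-1.45352507  4.23365738  0.03230881] 0.17772942175762224
```

View pics/s6.png

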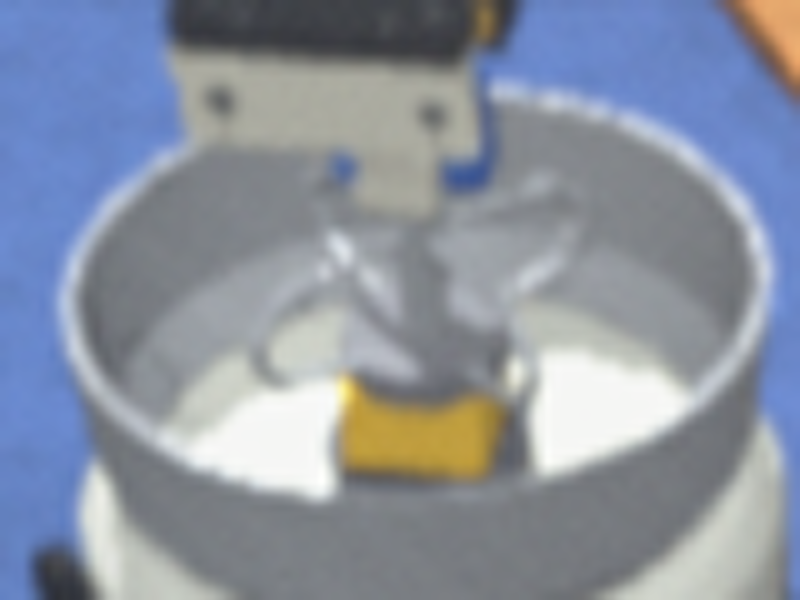

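View pics/t6.png

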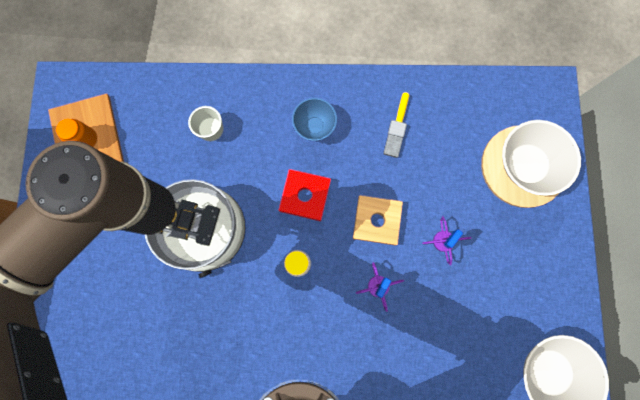

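The hub covers the coupling. z stopped at 0.1585 against a predicted 0.1587, and force climbs with further command, so it is seated. I'll relieve the remaining side load a little and let it settle.

Request:
servo_tool(dp=[[0.03,0.08,0],[0,0,0],[0,0,0],[0,0,0],[0,0,0],[0,0,0]], delta_rot=[[0,0,0],[0,0,0],[0,0,0],[0,0,0],[0,0,0],[0,0,0]], claw=[0,0,0,0,0,0])

```text
clock: 11.13
ee_pos: [0.4878, 0.2546, 0.1585]
orientation: [-3.137, 0.002, -1.805]
ft_force: [-6.5, -4.1, 21.4]
width: 0.179
```

```bash
python3 - <<'E'
from plant import sensors,hand_in
s=sensors.sense();print(s['clock'],s['ee_pos'],s['ft_force'],s['width']);print(hand_in())
E
```

```text
11.1333 [0.48779523 0.25458268 0.15849253] [-6.51338092 -4.07958511 21.39680889] 0.17942319725571004
the job is handed in; nothing more can be done
None
```

I took the grey beater out of the wooden rack, turned it about 31° to match the coupling slot, pushed it home, and handed in at 11.1 s. It was still gripped (squeeze set to 60 N) and pressed down with a measured 21 N.

**Seating:** The tool stopped at z = 0.1585 m, against 0.1587 m predicted for the hub being flush. Pushing further raised the force from 14 to 24 N while z moved only 0.1 mm, so it was in hard contact. The last side picture shows no gap between hub and coupling, but a gap under about 1 mm would not show at that resolution.

**Side load:** About 6–7 N in x and 4 N in y remained at the end. Easing the tool over lowered the x part a little but did not remove it.

**Other objects:** In the last top picture the jar, bowl, brush, tub and look-alikes appear where they started.

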